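# Dock a dosing refill: nose in the socket, tail pressed under the latch

### The arm

A 6-joint arm with a two-finger parallel gripper is mounted at the origin on the work surface. World frame = base frame: x ahead of the robot, y to its left, z up, the work surface at z = 0. Lengths are in m, angles in rad, forces in N, time in s.
With the tool pointing down it reaches from about 0.375 to 0.9 m from the base axis. Payload 3.1 kg.
Tool frame: the origin (TCP) lies between the finger pads; the fingertips stand 19 mm ahead of it and the grasp point (between the pads) is the TCP; z points along the fingers, y is the direction in which the jaws open and shut (so a half turn about z gives the same grasp; the last joint's range is limited). The gripper opens to 87 mm and grips with 3 to 60 N. Pads are 19 mm wide; open, the fingers measure 117 mm over their backs; the gripper's body (75 mm by 190 mm) begins 51 mm behind the grasp point.
Start: joints at [-1.333, 0.527, 1.433, -0, 1.181, -0.178], TCP at [0.253, -0.571, 0.242] pointing down, gripper open.
Joint ranges: [-3.08, 3.08], [-0.75, 2.2], [0.22, 2.44], [-1.43, 4.57], [0, 2.65], [-2.85, 2.85]. Speed limits (rad/s): [2.79, 2.79, 3.14, 3.14, 3.14, 3.14].

### API

Orientations are given as a unit quaternion [x, y, z, w].
In Python, from rig import robot gives the robot as it stands.
- The arm moves only by the tool apply_moves, never from a script. Its argument "series" is a list of rows, each a list of 7 numbers: the shift along the tool's x, y, z in cm, then the turn, a rotation vector about the tool's x, y, z in degrees, then the opening, from 0 (shut) to 1 (fully open). In form: [[dx, dy, dz, rx, ry, rz, grip], ...]. A call has 1 to 5 rows; each row is the pose to reach, as a shift and turn from the pose commanded when the call began, along the tool's axes at that moment; what a row does not reach only later rows make up. A row lasts 1/12 s, in which the tool goes at most 41.7 mm and 7.16 degrees, less where a joint would pass 70% of its speed; a pose out of reach is approached as far as the arm can. A call with a gripper value outside its range is refused whole. The fingers move at their own pace and stop on an object; "newtons" is the grip in N (left out, the last holds). Time passes only in rows, so rows that repeat a pose let the fingers close. It gives the time, the measured TCP pose, the force and the opening at its end, in the units of the state.
- robot.get_obs(): the state, without advancing time (a new reading comes with each control period).
- robot.camera(name): name is "scene" or "top" or "wrist"; returns the picture (480x640x3 uint8, red, green, blue); there is no depth.
- robot.camera_params(name): a dict with "mtx" (3x3 intrinsics, pixels), "origin" and "rotation" of the camera in the world. Camera axes: x right, y down, z forward; pixel columns grow to the right and rows downward; lengths in m; the calibration is good to about 2 mm. A picture is of the moment at which its call begins: read the wrist's pose just before it. camera_params takes no time and is no camera call; for the wrist camera it gives the pose at the moment of the call.
- robot.hand_in(): hands the job in, once; it reports no verdict.
The state is a dict: "time": time; "q": joint angles; "joint_velocities": joint speeds; "joint_torque": joint torques, N m; "position": TCP position; "tool_rot": TCP orientation; "ft_force": force on the tool from outside, world axes, zero at the start; "moment": the same for the moment, N m; "grip_width": finger opening in m.
Only numpy, scipy, OpenCV 4.12 (cv2) and the standard library are available. Lean on these libraries where they do the work, as an engineer would, in place of code of your own. Each camera call takes 0.05 s, during which the arm holds its last target. There are 200 camera calls.

### The job

Put the refill with the square nose into the dosing dock: slip its nose tail-high under the lip into the socket, then press the tail down, gently, until the spring latch clicks over its ledge and it stays fully home by itself; the seat is not quite centred on its base and its latch height differs too, so look or feel for them. Leave the refill with the two round spigots and the other things on the counter where they are.

Things in the scene. Friction and masses are not known exactly. Their poses are not given: they have to be found in the camera images.
- refill: Refill to dock: stepped white plastic brick, 0.3 kg, 56 mm wide, 60 tall, lying flat. Lower part (z 0-24) spans x -55 to 55; upper part (z 24-60) x -45 to 39, leaving a 10 mm ledge at z 24 on the tail (-x) end. One black square nose (plug) on the +x end: x 55 to 71, 26 wide, z 8 to 20. Origin: centre of the 110 x 56 mm underside; x to the nose, z up.
- spare: The wrong refill, leave alone: same size, shape, colour and axes as the other refill, but instead of a square nose it has two round black spigots on the +x end, 10 mm diameter, 26 mm apart, 16 mm long.
- dock: Fixed dark steel base, x -115 to 100, 104 mm wide, 12 thick; x points to the socket, z up, origin on its underside. On it a grey seat 84 mm wide, deck at z 20, bolted through slots up to 8 mm to EITHER SIDE (y) of the base's middle, unmeasured: look or feel. Docked refill: origin at dock (0, same shift, 20 to 25), same x. Seat's side cheeks: x -30 to 45, 62 mm apart inside, to z 34.
- socket (a point): Centre of the seat's socket mouth if the seat had no side shift: dock (56.5, 0, 32). The socket head's front face is here, its top at dock z 62. The pocket is open to -x: 34 mm wide, 21 mm deep, from the deck (dock z 20) up to the overhanging lip at dock z 44.
- hook (a point): Latch hook's tip at its LOWEST setting, no shift: dock (-50, 0, 45.5): flat underside; ramp above, away from the seat, to z 58.5. Bolt 28 mm wide, guides x -115 to -65, to z 52. Hook, guides, pin and the tail's rest pads form one block screwed 0 to 6 mm HIGHER on the seat, unmeasured. A tail pressed down drives the bolt back; it snaps over the ledge 1.5 mm above the pads.
- pin (a point): Top of the dock's spring valve pin, 14 mm across, at the lowest setting, no shift: dock (-42, 0, 28), 8 mm above the rest pads. It pushes the refill's tail up with 5 to 10 N, so the refill must be pressed home. Some 10 to 20 N on the tail seats it; the tail's top moves down and back as it rocks.
- latch (a joint): Spring bolt of the dock, in m: 0 = fully out (as at the start, and again when hooked over the ledge), grows to 0.010 as it is driven back toward -x of the dock. The spring gives about 2 to 5 N.
- tumbler: Steel tumbler, 68 mm diameter, 95 mm tall, origin under its centre. Leave alone.
- jar: Glass jar with steel cap, 60 mm diameter, 85 mm tall, origin under its centre. Leave alone.
- mug: White mug, 78 mm diameter, 85 mm tall, origin under its centre. Leave alone.
- plate: White plate, 170 mm diameter, 22 mm tall, origin under its centre. Leave alone.
- soap: White bottle, 60 mm diameter, 170 mm tall, origin under its centre. Leave alone.
- brush: Scrubbing brush lying along its x, handle to -x, about 220 mm long. Leave alone.
- scourer: Green scouring block, 100 x 65 x 28 mm, origin under its centre. Leave alone.
There are look-alikes about, which are no part of the job. What is meant by the dock is not blue, and is the larger of those in its own colour.

How it is judged:
At the end, for the whole second after the job is handed in: Square-nosed refill down in the dock (tilt < 0.10, align < 0.13 rad), origin within 5 mm of dock x, 13 mm of y, at z 17 to 28 mm, at rest, latch back out over the ledge (< 2.5 mm); other refill within 30 mm and all else within 40 mm of where it started (x of refill in the frame of dock between -0.005 and 0.005 m and y of refill in the frame of dock between -0.013 and 0.013 m and z of refill in the frame of dock between 0.017 and 0.028 m and angle between the x axis of refill and the x axis of dock, either way round below 0.13 rad and angle between refill's own z axis and vertical below 0.1 rad and value of joint latch below 0.0025 m and linear speed of refill below 0.01 m/s and distance of spare from where it was at the start of the episode below 0.03 m and distance of each of tumbler, jar, mug, plate, soap, brush, scourer from where it was at the start of the episode below 0.04 m); the robot touches nothing.
It fails at once if the refill is forced against the dock with more than 45 N (contact force between refill and dock above 45 N).
It fails at once if the other refill is moved more than 30 mm (distance of spare from where it was at the start of the episode above 0.03 m).
It fails at once if a bystander is moved more than 40 mm (distance of any of tumbler, jar, mug, plate, soap, brush, scourer from where it was at the start of the episode above 0.04 m).
It also fails if it takes over 64 s, if anything falls off the work surface, if the arm or the gripper's body presses on something with over 40 N, if the wrist force passes 120 N, or if a joint passes its speed limit or range.

## Working session

There is one attempt and no reset: what is moved stays moved. The work goes in short steps, Python scripts to look and compute and a tool call to move; the robot and the scene stay as the last step left them, time stands still between calls to the robot, and variables do not carry over. Pictures are saved under pics/ and viewed, about 8 in all and at most 12, crops included, and the job is handed in when it is done.

Besides the shell and the picture viewer there is one more tool, called after "Call:" as a command line: name --pt "numbers of a row" for each row, then --argument value for the rest. apply_moves: Moves the arm, as the interface text tells. Its arguments: {"type":"object","properties":{"series":{"type":"array"},"newtons":{"type":"number"}},"required":["series"]}

```bash
ls; mkdir -p pics
python3 - <<'E'
from rig import robot
import cv2,numpy as np
np.set_printoptions(precision=4,suppress=True)
for n in("scene","top"):
    im=robot.camera(n); cv2.imwrite(f"pics/{n}0.png",im[:,:,::-1])
    print(n,robot.camera_params(n))
print(robot.get_obs())
E
```

```text
pics
scene {'mtx': array([[453.1671,   0.    , 321.9509],
       [  0.    , 453.1671, 231.9447],
       [  0.    ,   0.    ,   1.    ]]), 'origin': array([1.022 , 0.7643, 0.7335]), 'rotation': array([ 0.2761,  0.851 , -0.4254, -0.1365])}
top {'mtx': array([[497.3742,   0.    , 321.7633],
       [  0.    , 497.3742, 249.4467],
       [  0.    ,   0.    ,   1.    ]]), 'origin': array([0.407 , 0.0399, 1.3818]), 'rotation': array([ 0.7106, -0.7026,  0.0289, -0.0253])}
{'time': 0.1, 'q': array([-1.3325,  0.5284,  1.4338,  0.    ,  1.1814, -0.1785]), 'joint_velocities': array([ 0.0009, -0.0016, -0.0038,  0.0011, -0.0008,  0.0016]), 'joint_torque': array([  0.0002, -44.0984, -17.7151,   0.0636,   0.0533,  -0.    ]), 'position': array([ 0.2529, -0.5709,  0.2407]), 'tool_rot': array([ 0.9784,  0.2069, -0.    , -0.001 ]), 'ft_force': array([-0.1995, -0.2537, -0.8242]), 'moment': array([ 0.0279, -0.0331,  0.0006]), 'grip_width': 0.08672953708967245}
```

View pics/top0.png

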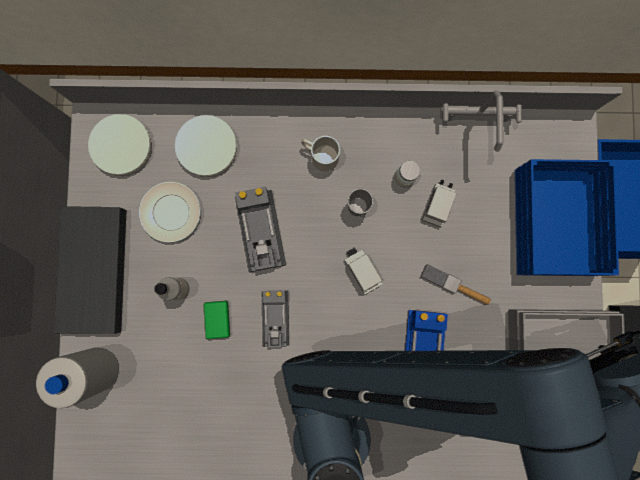

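View pics/scene0.png

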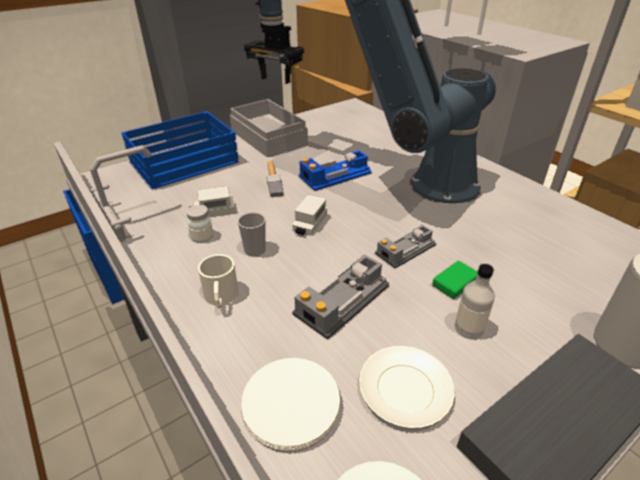

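Top view: the square-nosed refill is at about (363,272) with its nose at (350,252). The spare, with two spigots, is at (440,200). The larger grey dock is at (260,230), socket end near (250,195) and latch end near (265,255). I'll compute rough positions next.

```bash
cat > h.py <<'E'
import numpy as np,cv2
from scipy.spatial.transform import Rotation as R
np.set_printoptions(precision=4,suppress=True)
def ray(p,uv):
    Rm=np.array(p['rotation']); Rm=R.from_quat(Rm).as_matrix() if Rm.shape==(4,) else Rm
    d=np.c_[np.atleast_2d(uv),np.ones(len(np.atleast_2d(uv)))]@np.linalg.inv(p['mtx']).T@Rm.T
    return np.array(p['origin']),d
def onz(p,uv,z):
    o,d=ray(p,uv); return o+d*((z-o[2])/d[:,2])[:,None]
def pix(p,X):
    Rm=R.from_quat(p['rotation']).as_matrix(); c=(np.atleast_2d(X)-p['origin'])@Rm@np.array(p['mtx']).T
    return c[:,:2]/c[:,2:]
def rel(o,X,Rt):
    "row numbers (cm, deg) from present pose o to TCP X, rotation Rt"
    R0=R.from_quat(o['tool_rot']); return np.r_[R0.inv().apply(np.array(X)-o['position'])*100,(R0.inv()*Rt).as_rotvec(degrees=True)]
E
python3 - <<'E'
from h import *; from rig import robot
p=robot.camera_params("top"); im=cv2.imread("pics/top0.png")
g=cv2.cvtColor(im,cv2.COLOR_BGR2GRAY)
# refill top: bright blob
m=np.zeros_like(g); m[240:300,335:390]=1
c,_=cv2.findContours(((g>185)&(m>0)).astype('u1'),0,2); c=max(c,key=cv2.contourArea); r=cv2.minAreaRect(c); print(r)
print("refill",onz(p,cv2.boxPoints(r),.06),onz(p,[r[0]],.06))
print("nose",onz(p,[[350,252]],.014))
m[:]=0; m[180:280,228:292]=1
c,_=cv2.findContours(((g<125)&(m>0)).astype('u1'),0,2); c=max(c,key=cv2.contourArea); r=cv2.minAreaRect(c); print(r)
print("dock",onz(p,cv2.boxPoints(r),.03),onz(p,[r[0]],.03))
w=robot.camera_params("wrist"); o=robot.get_obs()
R0=R.from_quat(o['tool_rot'])
print("cam in tool",R0.inv().apply(w['origin']-o['position']),(R0.inv()*R.from_quat(w['rotation'])).as_matrix(),w['mtx'])
print(R0.as_matrix())
for nm,uv,z in (("tumbler",[360,202],.09),("jar",[409,173],.08),("spare",[440,203],.06),("brush",[455,285],.02),("soap",[165,289],.17),("smalldock",[275,318],.03),("bluedock",[426,335],.03)): print(nm,onz(p,[uv],z))
E
```

```text
Traceback (most recent call last):
ValueError: max() iterable argument is empty
```

Run:
```python
from h import *; from rig import robot
p=robot.camera_params("top"); im=cv2.imread("pics/top0.png")
g=cv2.cvtColor(im,cv2.COLOR_BGR2GRAY)
print(g[272,363],g[300,330],g[255,240],g[215,260],g[225,243])
m=np.zeros_like(g); m[240:300,335:390]=255
t,b=cv2.threshold(g[240:300,335:390],0,255,cv2.THRESH_OTSU);print(t)
def rect(mask,z):
    c,_=cv2.findContours(mask.astype('u1'),0,2); c=max(c,key=cv2.contourArea); r=cv2.minAreaRect(c); print(r)
    print(onz(p,cv2.boxPoints(r),z),onz(p,[r[0]],z))
rect((g>g[272,363]-20)&(m>0),.06)
print("nose",onz(p,[[350,252]],.014))
m[:]=0; m[180:280,228:292]=1
rect((g<110)&(m>0),.03)
w=robot.camera_params("wrist"); o=robot.get_obs()
R0=R.from_quat(o['tool_rot'])
print("cam in tool",R0.inv().apply(w['origin']-o['position']),(R0.inv()*R.from_quat(w['rotation'])).as_matrix(),w['mtx'])
print(R0.as_matrix())
for nm,uv,z in (("tumbler",[360,202],.09),("jar",[409,173],.08),("spare",[440,203],.06),("brush",[455,285],.02),("soap",[165,289],.17),("smalldock",[275,318],.03),("bluedock",[426,335],.03)): print(nm,onz(p,[uv],z))
```

```text
175 138 134 100 95
109.0
((363.5882873535156, 271.1006774902344), (39.73332595825195, 21.140335083007812), 60.06848907470703)
[[ 0.4833 -0.027   0.06  ]
 [ 0.5121 -0.0757  0.06  ]
 [ 0.421  -0.1287  0.06  ]
 [ 0.3926 -0.0802  0.06  ]] [[ 0.4521 -0.078   0.06  ]]
nose [[ 0.5059 -0.0443  0.014 ]]
((260.0204772949219, 230.95840454101562), (85.43594360351562, 39.32500457763672), 79.3150863647461)
[[0.6646 0.2799 0.03  ]
 [0.6862 0.1742 0.03  ]
 [0.4557 0.1268 0.03  ]
 [0.4348 0.2313 0.03  ]] [[0.5596 0.2029 0.03  ]]
cam in tool [ 0.0769 -0.0004 -0.1434] [[ 0.0008 -0.9601 -0.2795]
 [ 1.      0.0008 -0.    ]
 [ 0.0003 -0.2795  0.9601]] [[375.9796   0.     317.6161]
 [  0.     375.9796 242.6718]
 [  0.       0.       1.    ]]
[[ 0.9144  0.4048 -0.0005]
 [ 0.4048 -0.9144  0.0019]
 [ 0.0004 -0.002  -1.    ]]
tumbler [[ 0.6323 -0.065   0.09  ]]
jar [[ 0.7136 -0.1957  0.08  ]]
spare [[ 0.6375 -0.2826  0.06  ]]
brush [[ 0.4183 -0.3318  0.02  ]]
soap [[0.3995 0.4133 0.17  ]]
smalldock [[0.324  0.1577 0.03  ]]
bluedock [[ 0.283  -0.2496  0.03  ]]
```

Run:
```python
from h import *; from rig import robot
o=robot.get_obs()
def down(y): return R.from_euler('ZX',[y,180],degrees=True)
print(rel(o,[.36,-.30,.25],down(30)),rel(o,[.47,-.06,.25],down(30)))
```

```text
[ 20.7592 -20.4342  -0.886   -0.1111  -0.0269  -6.1233] [ 40.5322 -37.9278  -0.8444  -0.1111  -0.0269  -6.1233]
```

Call:
apply_moves --pt "3 -2.8 -0.2 0 0 -1.2 1" --pt "6 -5.6 -0.4 0 0 -2.4 1" --pt "9 -8.4 -0.6 0 0 -3.6 1" --pt "12 -11.2 -0.8 0 0 -4.8 1" --pt "15 -14 -0.8 0 0 -6 1"

```text
time: 0.52
position: [0.3338, -0.3809, 0.2495]
tool_rot: [0.966, 0.258, 0.0, -0.0]
ft_force: [0.7, -0.5, 0.2]
grip_width: 0.087
```

```bash
cat > go.py <<'E'
import sys; from h import *; from rig import robot
o=robot.get_obs(); a=[float(v) for v in sys.argv[1:]]
# x y z yaw pitch(nose-down) deg
print(o['time'],o['position'],R.from_quat(o['tool_rot']).as_euler('ZYX',degrees=True),o['ft_force'],o['grip_width'])
print(rel(o,a[:3],R.from_euler('ZYX',[a[3],a[4],180],degrees=True)))
E
python3 go.py .47 -.06 .25 30 0
```

```text
0.5167 [ 0.3338 -0.3809  0.2495] [  29.889    -0.0113 -179.9859] [ 0.6714 -0.5296  0.2016] 0.08701276115753241
[ 27.8009 -21.035   -0.0409  -0.0141  -0.0113  -0.111 ]
```

Call:
apply_moves --pt "3.2 -2.4 0 0 0 0 1" --pt "6.4 -4.8 0 0 0 0 1" --pt "9.6 -7.2 0 0 0 0 1" --pt "12.8 -9.6 0 0 0 0 1" --pt "16 -12 0 0 0 0 1"

```text
time: 0.93
position: [0.4126, -0.197, 0.2494]
tool_rot: [0.966, 0.258, -0.0, -0.0]
ft_force: [0.5, 0.3, -0.3]
grip_width: 0.0872
```

Call:
apply_moves --pt "3 -2.3 0 0 0 0 1" --pt "6 -4.6 0 0 0 0 1" --pt "9 -6.9 0 0 0 0 1" --pt "11 -8.4 0 0 0 0 1" --pt "11 -8.4 0 0 0 0 1"

```text
time: 1.35
position: [0.4667, -0.0672, 0.2494]
tool_rot: [0.966, 0.26, 0.0, -0.001]
ft_force: [0.5, -1.0, -0.2]
grip_width: 0.0867
```

```bash
cat > snap.py <<'E'
import sys,pickle; from h import *; from rig import robot
n=sys.argv[1]; o=robot.get_obs(); p=robot.camera_params("wrist"); im=robot.camera("wrist")[:,:,::-1].copy()
cv2.imwrite(f"pics/{n}.png",im); pickle.dump((o,p),open(f"{n}.pkl","wb")); print(o['time'],o['position'],p['origin'])
E
python3 snap.py w1; python3 go.py .57 .21 .27 12 0
```

```text
1.35 [ 0.4667 -0.0672  0.2494] [ 0.533  -0.0285  0.3929]
1.4 [ 0.4662 -0.0692  0.2493] [  30.1509    0.0187 -179.9669] [-0.0785 -0.5977 -0.2782] 0.08714375679930238
[ 22.9974 -18.9256  -2.0661  -0.0299   0.0238  18.1509]
```

View pics/w1.png

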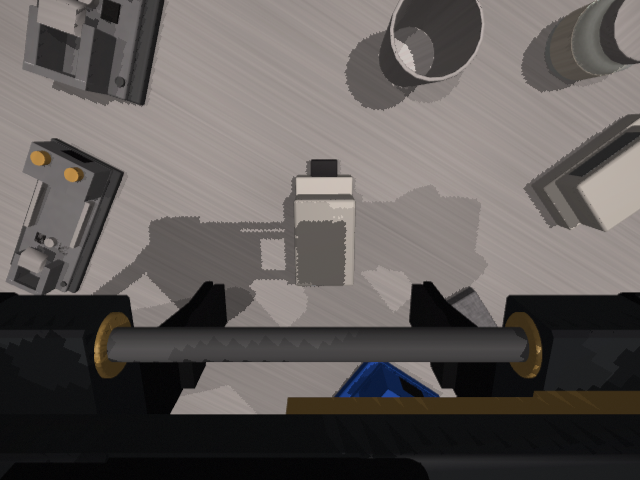

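Square nose confirmed: it spans cols 311-338, rows 159-177. The front edge of the upper part is at row ~198 (cols 295-354). The refill is nearly aligned with the tool. Next I'll work out its pose and move on over the dock.

Run:
```python
from h import *; import pickle
o,p=pickle.load(open("w1.pkl","rb")); g=cv2.imread("pics/w1.png",0)
# edges: subpixel rows/cols by gradient
def prof(a): return np.argsort(-abs(np.diff(a)))[:4]
for c in(300,318,324,331,348): a=g[150:215,c].astype(int); i=prof(a); print(c,sorted(i+150.5+.5))
for r in(168,185,188,192): a=g[r,285:365].astype(int); print(r,sorted(prof(a)+286))
for r in(210,225,245,265,280): a=g[r,285:365].astype(int); print(r,sorted(prof(a)+286), end=' ')
print("nose tip L,R",onz(p,[[311,159.5],[338,159.5]],.02))
print("low front",onz(p,[[297,177],[352,177]],.024))
print("up front",onz(p,[[295,198],[354,198]],.06))
print("up rear",onz(p,[[294,286],[353,286]],.06))
```

```text
300 [np.float64(175.0), np.float64(177.0), np.float64(194.0), np.float64(200.0)]
318 [np.float64(159.0), np.float64(177.0), np.float64(194.0), np.float64(200.0)]
324 [np.float64(159.0), np.float64(160.0), np.float64(177.0), np.float64(194.0)]
331 [np.float64(159.0), np.float64(177.0), np.float64(194.0), np.float64(200.0)]
348 [np.float64(175.0), np.float64(177.0), np.float64(194.0), np.float64(200.0)]
168 [np.int64(307), np.int64(311), np.int64(337), np.int64(338)]
185 [np.int64(291), np.int64(296), np.int64(297), np.int64(352)]
188 [np.int64(291), np.int64(296), np.int64(297), np.int64(352)]
192 [np.int64(291), np.int64(296), np.int64(297), np.int64(352)]
210 [np.int64(294), np.int64(295), np.int64(296), np.int64(355)] 225 [np.int64(295), np.int64(297), np.int64(345), np.int64(355)] 245 [np.int64(345), np.int64(346), np.int64(354), np.int64(355)] 265 [np.int64(286), np.int64(296), np.int64(345), np.int64(354)] 280 [np.int64(286), np.int64(296), np.int64(299), np.int64(345)] nose tip L,R [[ 0.5086 -0.0344  0.02  ]
 [ 0.5218 -0.0571  0.02  ]]
low front [[ 0.4876 -0.0309  0.024 ]
 [ 0.5145 -0.0771  0.024 ]]
up front [[ 0.475  -0.0382  0.06  ]
 [ 0.5014 -0.0837  0.06  ]]
up rear [[ 0.4008 -0.0787  0.06  ]
 [ 0.4291 -0.1273  0.06  ]]
```

Call:
apply_moves --pt "3 -2.6 -0.4 0 0 3 1" --pt "6 -5.2 -0.8 0 0 6 1" --pt "9 -7.8 -1.2 0 0 9 1" --pt "12 -10.4 -1.6 0 0 12 1" --pt "15 -13 -2 0 0 15 1"

```text
time: 1.82
position: [0.5316, 0.1163, 0.2695]
tool_rot: [0.992, 0.127, -0.0, 0.0]
ft_force: [0.2, -0.5, 0.1]
grip_width: 0.087
```

```bash
python3 go.py .58 .205 .27 12 0
```

```text
1.8167 [0.5316 0.1163 0.2695] [ 14.6249   0.0402 179.9701] [ 0.1882 -0.4924  0.1264] 0.08704872677905737
[ 6.9211 -7.3568 -0.055   0.0308  0.0395  2.625 ]
```

Refill origin is about (0.4537,-0.0812), yaw 30.2°. Three features agree to within 1 mm. Now the dock.

Call:
apply_moves --pt "2.3 -2.5 0 0 0 1 1" --pt "4.6 -5 0 0 0 2 1" --pt "6.9 -7.4 0 0 0 2.6 1" --pt "6.9 -7.4 0 0 0 2.6 1" --pt "6.9 -7.4 0 0 0 2.6 1"

```text
time: 2.23
position: [0.5794, 0.2052, 0.2687]
tool_rot: [0.994, 0.108, -0.001, 0.0]
ft_force: [-0.6, -0.5, -0.0]
grip_width: 0.0868
```

```bash
python3 snap.py w2
```

```text
2.2333 [0.5794 0.2052 0.2687] [0.6544 0.2222 0.4121]
```

View pics/w2.png

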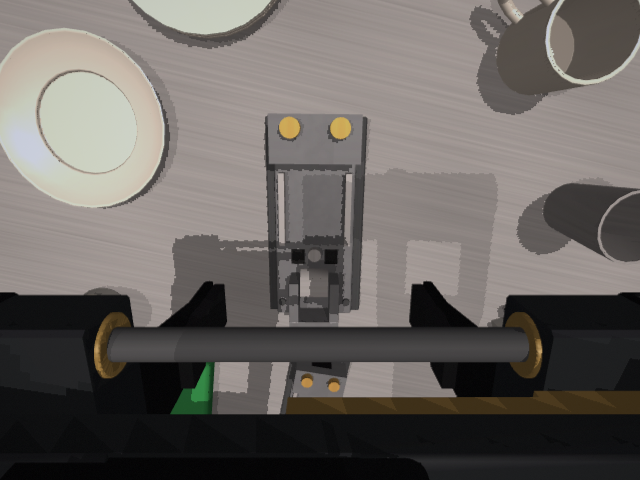

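The dock lies upright in the view: head at rows 112-165, seat cols 268-365, pin at (315,256), hook around (315,275). I'll enlarge it.

Run:
```python
import cv2
im=cv2.imread("pics/w2.png")[100:320,255:380]
im=cv2.rotate(cv2.convertScaleAbs(im,alpha=1.5,beta=20),cv2.ROTATE_90_CLOCKWISE)
cv2.imwrite("pics/w2c.png",cv2.resize(im,None,fx=3.6,fy=3.6,interpolation=cv2.INTER_CUBIC))
```

```text
(no output)
```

View pics/w2c.png

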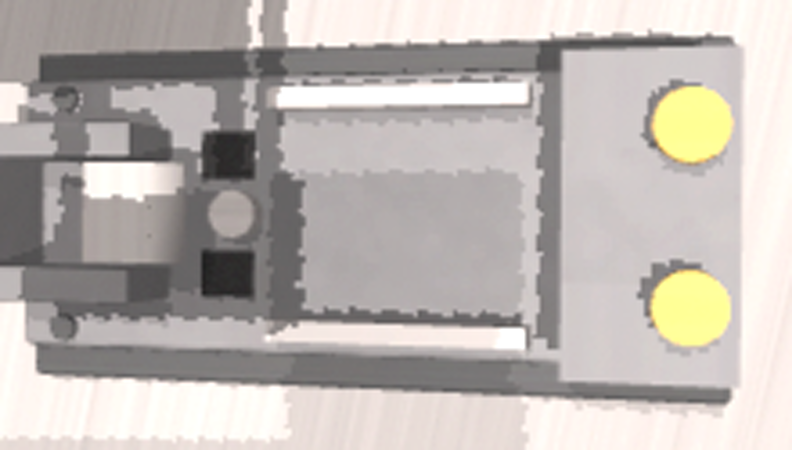

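Run:
```python
from h import *; import pickle
o,p=pickle.load(open("w2.pkl","rb"))
def P(n,pts,z):
    q=np.array(pts,float); uv=np.c_[255+q[:,1]/3.6,319-q[:,0]/3.6]; X=onz(p,uv-.4,z); print(n,X[:,:2].ravel(),"mid",X.mean(0)[:2],"len",np.linalg.norm(X[0]-X[-1])); return X[:,:2]
hf=P("headfront",[(560,48),(560,381)],.062)
hr=P("headrear",[(740,46),(740,386)],.062)
B=P("base L",[(40,57),(735,38)],.012); C=P("base R",[(37,373),(730,402)],.012)
ci=P("cheek in",[(400,107),(400,324)],.034)
ce=P("cheek ends",[(275,97),(530,94)],.034)
pin=P("pin",[(232,214)],.030)
yaw=[np.degrees(np.arctan2(*(b-a)[::-1])) for a,b in((B[0],B[1]),(C[0],C[1]),(ce[0],ce[1]))]+[np.degrees(np.arctan2((a-b)[1],(a-b)[0]))-90 for a,b in(hf,hr)]
print("yaw",yaw)
th=np.radians(np.mean([yaw[0],yaw[1]]));ex=np.array([np.cos(th),np.sin(th)]);ey=np.array([-ex[1],ex[0]])
for n,X in(("hf",hf),("hr",hr),("B",B),("C",C),("ci",ci),("ce",ce),("pin",pin)): print(n,(X@np.c_[ex,ey]))
```

```text
headfront [0.6188 0.2607 0.6369 0.1782] mid [0.6279 0.2195] len 0.08450238937245198
headrear [0.6612 0.2689 0.6791 0.1876] mid [0.6702 0.2283] len 0.08323148519327198
base L [0.4514 0.2338 0.6604 0.2775] mid [0.5559 0.2557] len 0.21353608145282704
base R [0.4724 0.1335 0.681  0.1777] mid [0.5767 0.1556] len 0.21329165325165092
cheek in [0.5757 0.2395 0.5889 0.1795] mid [0.5823 0.2095] len 0.06147087912661576
cheek ends [0.5389 0.2354 0.6107 0.25  ] mid [0.5748 0.2427] len 0.07323735355638696
pin [0.5321 0.1991] mid [0.5321 0.1991] len 0.0
yaw [np.float64(11.810464998989993), np.float64(11.952513192632251), np.float64(11.505224911138901), np.float64(12.398827053058199), np.float64(12.40141907965672)]
hf [[0.6592 0.1277]
 [0.66   0.0432]]
hr [[0.7024 0.127 ]
 [0.7032 0.0438]]
B [[0.4899 0.1359]
 [0.7034 0.1356]]
C [[0.4897 0.0334]
 [0.703  0.0336]]
ci [[0.6127 0.1159]
 [0.6133 0.0544]]
ce [[0.5758 0.1194]
 [0.649  0.1189]]
pin [[0.5617 0.0853]]
```

```bash
python3 go.py .4364 -.0913 .15 30.2 0
```

```text
2.2833 [0.5787 0.2042 0.2687] [ 12.2812   0.1276 179.9538] [ 0.0226  0.059  -0.3288] 0.08694951360390255
[-20.1597  25.8427  11.937    0.0259   0.1338 -17.9187]
```

Call:
apply_moves --pt "-2.2 2.9 1.2 0 0 -2 1" --pt "-4.4 5.8 2.4 0 0 -4 1" --pt "-6.6 8.7 3.6 0 0 -6 1" --pt "-9 11.5 4.8 0 0 -8 1" --pt "-11.2 14.4 6 0 0 -10 1"

```text
time: 2.7
position: [0.4975, 0.038, 0.2092]
tool_rot: [0.981, 0.193, -0.001, 0.0]
ft_force: [0.6, -1.6, 0.0]
grip_width: 0.087
```

```bash
python3 go.py .4364 -.0913 .15 30.2 0
```

```text
2.7 [0.4975 0.038  0.2092] [  22.2975    0.0826 -179.9984] [ 0.5998 -1.5844  0.0256] 0.08701487331546912
[-10.5526   9.6491   5.9365  -0.0073   0.0824  -7.9025]
```

Call:
apply_moves --pt "-2.6 2.4 1.5 0 0 -2 1" --pt "-5.2 4.8 3 0 0 -4 1" --pt "-7.8 7.2 4.5 0 0 -6 1" --pt "-10.5 9.6 6 0 0 -8 1" --pt "-10.5 9.6 6 0 0 -8 1"

```text
time: 3.12
position: [0.4344, -0.0927, 0.1477]
tool_rot: [0.966, 0.258, -0.003, -0.001]
ft_force: [-0.2, 0.6, 0.9]
grip_width: 0.0868
```

```bash
python3 go.py .4364 -.0913 .042 30.2 0
```

```text
3.1167 [ 0.4344 -0.0927  0.1477] [  29.8536    0.2981 -179.7656] [-0.2106  0.606   0.9089] 0.08676540086367057
[ 0.2982  0.0169 10.5734 -0.2353  0.2974 -0.347 ]
```

Call:
apply_moves --pt "0.2 0 4 0 0 -0.3 1" --pt "0.2 0 7.5 0 0 -0.3 1" --pt "0.2 0 10 0 0 -0.3 1" --pt "0.2 0 10.4 0 0 -0.3 1" --pt "0.2 0 10.4 0 0 -0.3 1"

```text
time: 3.53
position: [0.4396, -0.0869, 0.0448]
tool_rot: [0.965, 0.263, -0.002, -0.001]
ft_force: [0.8, -0.3, 0.2]
grip_width: 0.0869
```

```bash
python3 go.py .4364 -.0913 .042 30.2 0
```

```text
3.5333 [ 0.4396 -0.0869  0.0448] [  30.4861    0.1361 -179.808 ] [ 0.7747 -0.2507  0.1892] 0.08692867875417559
[-0.4963  0.2162  0.2784 -0.1916  0.1366  0.2858]
```

Call:
apply_moves --pt "-0.5 0.2 0.2 0 0 0 1" --pt "-0.5 0.2 0.2 0 0 0 0" --pt "-0.5 0.2 0.2 0 0 0 0" --pt "-0.5 0.2 0.2 0 0 0 0" --pt "-0.5 0.2 0.2 0 0 0 0" --newtons 30

```text
time: 3.95
position: [0.4384, -0.0913, 0.0445]
tool_rot: [0.965, 0.264, 0.001, 0.001]
ft_force: [0.3, 0.1, 0.3]
grip_width: 0.0682
```

Call:
apply_moves --pt "0 0 0 0 0 0 0" --pt "0 0 0 0 0 0 0" --pt "0 0 0 0 0 0 0"

```text
time: 4.2
position: [0.4381, -0.091, 0.044]
tool_rot: [0.965, 0.264, 0.0, 0.0]
ft_force: [0.0, 0.7, 5.3]
grip_width: 0.0555
```

```bash
python3 go.py .4364 -.0913 .042 30.2 0
```

```text
4.2 [ 0.4381 -0.091   0.044 ] [ 30.5999  -0.0248 179.9644] [0.0279 0.6685 5.3307] 0.055515948626993314
[-0.1596 -0.0622  0.1961  0.0355 -0.025   0.3999]
```

Call:
apply_moves --pt "0 0 -2 0 0 0 0" --pt "0 0 -5 0 0 0 0" --pt "0 0 -9 0 0 0 0" --pt "0 0 -13 0 0 0 0" --pt "0 0 -15 0 0 0 0"

```text
time: 4.62
position: [0.4388, -0.0913, 0.1968]
tool_rot: [0.965, 0.264, 0.002, 0.001]
ft_force: [1.4, -0.6, -3.2]
grip_width: 0.0557
```

```bash
cat > dk.py <<'E'
# usage: dk.py theta fx fz [theta fx fz ...] : front-bottom edge of refill at seat (fx,fz) mm, nose down theta
import sys; from h import *; from rig import robot
import json,os
c=dict(S=[.5731,.2081],yaw=11.9,t=[-18.4,0,44]); 
if os.path.exists("cal.json"): c.update(json.load(open("cal.json")))
S=np.r_[c['S'],0]; t=np.array(c['t'])/1000
Z=R.from_euler('z',c['yaw'],degrees=True); o=robot.get_obs()
Rt0=R.from_quat(o['tool_rot']); Rr=Z.inv()*Rt0*R.from_euler('x',180,degrees=True).inv()
e=Rr.as_euler('ZYX',degrees=True); F=Z.inv().apply(o['position']-S)-Rr.apply(t-[.055,0,0])
print("t",o['time'],"pos",o['position'],"w",o['grip_width'],"F mm",F*1000,"yaw,th,roll",e,"force seat",Z.inv().apply(o['ft_force']))
a=np.array(sys.argv[1:],float).reshape(-1,3)
for th,fx,fz in a:
    Y=R.from_euler('y',th,degrees=True)
    X=S+Z.apply(np.r_[fx,0,fz]/1000+Y.apply(t-[.055,0,0]))
    print(th,fx,fz,rel(o,X,Z*Y*R.from_euler('x',180,degrees=True)).round(2))
E
python3 dk.py 0 -20 110 22 8 45 22 49 21;python3 snap.py w3
```

```text
t 4.6167 pos [ 0.4388 -0.0913  0.1968] w 0.055742749159874906 F mm [-123.4742 -241.9036  153.0217] yaw,th,roll [18.7022 -0.1415 -0.2143] force seat [ 1.2622 -0.8957 -3.2417]
0.0 -20.0 110.0 [ 17.95 -21.95   4.25   0.19  -0.18  18.7 ]
22.0 8.0 45.0 [ 22.66 -20.37   8.33   3.78 -21.98  18.44]
22.0 49.0 21.0 [ 26.53 -19.06  10.75   3.78 -21.98  18.44]
4.6167 [ 0.4388 -0.0913  0.1968] [ 0.5042 -0.0516  0.3405]
```

Call:
apply_moves --pt "2.6 -3.1 0.5 0 0 3.5 0" --pt "5.2 -6.2 1 0 0 7 0" --pt "7.8 -9.4 1.5 0 0 10.5 0" --pt "10.4 -12.6 2 0 0 14 0" --pt "13 -15.8 2.5 0 0 18 0"

```text
time: 5.08
position: [0.4682, 0.1128, 0.1671]
tool_rot: [0.994, 0.108, -0.001, -0.0]
ft_force: [1.2, -0.6, -2.7]
grip_width: 0.0559
```

```bash
python3 dk.py 0 -20 110 22 8 40
python3 - <<'E'
from h import *; import pickle
o,p=pickle.load(open("w3.pkl","rb")); g=cv2.imread("pics/w3.png",0).astype(int)
Rr=R.from_quat(o['tool_rot'])*R.from_euler('x',180,degrees=True).inv(); t=np.array([-18.4,0,44])/1000
q=pix(p,o['position']+Rr.apply(np.array([[71,13,20],[71,-13,20],[55,28,24],[55,-28,24],[39,28,60],[39,-28,60]])/1000-t)); print(q)
u,v=q[:2].mean(0); r0=int(v)-20; print("tip rows",[sorted(np.argsort(-abs(np.diff(g[r0:r0+90,int(u)+d])))[:5]+r0+1) for d in(-5,5)])
vv=int(v)+8; c0=int(u)-60; print("nose cols",sorted(np.argsort(-abs(np.diff(g[vv,c0:c0+120])))[:5]+c0+1))
E
```

```text
t 5.0833 pos [0.4682 0.1128 0.1671] w 0.05587045959773109 F mm [-48.9912 -70.9806 122.9524] yaw,th,roll [0.4617 0.1531 0.0292] force seat [ 1.038  -0.8785 -2.7312]
0.0 -20.0 110.0 [ 2.95 -7.14  1.31 -0.03  0.15  0.46]
22.0 8.0 40.0 [  7.94  -7.09   5.87   0.06 -21.85   0.46]
[[287.5855 102.1447]
 [349.7332 102.1881]
 [251.9663 141.9157]
 [385.2888 142.0097]
 [236.4502 192.9655]
 [401.1617 193.0831]]
tip rows [[np.int64(102), np.int64(103), np.int64(142), np.int64(143), np.int64(144)], [np.int64(102), np.int64(103), np.int64(142), np.int64(143), np.int64(144)]]
nose cols [np.int64(287), np.int64(288), np.int64(289), np.int64(347), np.int64(349)]
```

The held pose matches the prediction to within 1 px. Next: tilt and go to the pre-insertion pose.

Call:
apply_moves --pt "1.5 -3.5 0.3 0 0 0.4 0" --pt "3 -7.1 0.6 0 -5.5 0.4 0" --pt "4.6 -7.1 2 0 -11 0.4 0" --pt "6.2 -7.1 3.5 0 -16.5 0.4 0" --pt "7 -7.1 4.5 0 -22 0.4 0"

```text
time: 5.5
position: [0.5232, 0.1972, 0.1214]
tool_rot: [0.976, 0.105, -0.191, 0.021]
ft_force: [0.4, 0.0, -2.5]
grip_width: 0.0555
```

```bash
python3 dk.py 22 8 38 22 30 29 22 49 21.3; python3 snap.py w4
```

```text
t 5.5 pos [0.5232 0.1972 0.1214] w 0.0554837397881548 F mm [ 0.2854 -0.093  52.9041] yaw,th,roll [ 0.4014 22.1735 -0.0989] force seat [ 0.3835 -0.0739 -2.5479]
22.0 8.0 38.0 [ 1.26 -0.03  1.11  0.25  0.17  0.37]
22.0 30.0 29.0 [ 3.64 -0.02  1.11  0.25  0.17  0.37]
22.0 49.0 21.3 [ 5.69 -0.01  1.11  0.25  0.17  0.37]
5.5 [0.5232 0.1972 0.1214] [0.6453 0.2245 0.2252]
```

View pics/w4.png

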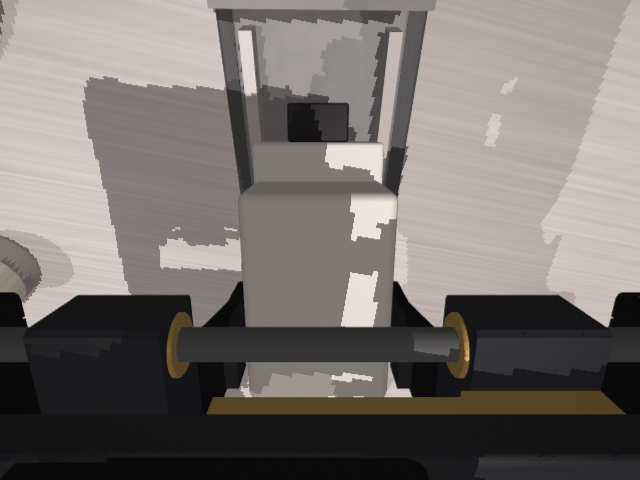

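Nose (cols 288-348) is centred between the cheeks (inner edges about 256 and 386). Inserting.

Call:
apply_moves --pt "0.6 0 0.6 0 0 0.2 0" --pt "1.3 0 1.1 0.2 0.1 0.4 0" --pt "2.2 0 1.1 0.2 0.1 0.4 0" --pt "3 0 1.1 0.2 0.1 0.4 0" --pt "3.4 0 1.1 0.2 0.1 0.4 0"

```text
time: 5.97
position: [0.5501, 0.2014, 0.1013]
tool_rot: [0.977, 0.1, -0.187, 0.02]
ft_force: [0.6, 0.8, -2.8]
grip_width: 0.0555
```

```bash
python3 dk.py 22 30 29 22 40 25 22 49 21.3
```

```text
t 5.9667 pos [0.5501 0.2014 0.1013] w 0.055456815197194594 F mm [28.0074 -2.0753 33.2259] yaw,th,roll [-0.1981 21.7311 -0.0462] force seat [ 0.7122  0.696  -2.7652]
22.0 30.0 29.0 [ 0.36 -0.19  0.28 -0.03 -0.27 -0.18]
22.0 40.0 25.0 [ 1.44 -0.19  0.29 -0.03 -0.27 -0.18]
22.0 49.0 21.3 [ 2.41 -0.19  0.3  -0.03 -0.27 -0.18]
```

Call:
apply_moves --pt "0.3 -0.2 0.2 0 -0.2 -0.1 0" --pt "0.7 -0.2 0.3 0 -0.2 -0.1 0" --pt "1.1 -0.2 0.3 0 -0.2 -0.1 0" --pt "1.4 -0.2 0.3 0 -0.2 -0.1 0" --pt "1.4 -0.2 0.3 0 -0.2 -0.1 0"

```text
time: 6.38
position: [0.5609, 0.2058, 0.0925]
tool_rot: [0.976, 0.101, -0.19, 0.02]
ft_force: [-0.8, 0.1, -3.4]
grip_width: 0.0559
```

```bash
python3 dk.py 22 40 25 22 46 22.5 22 49 21.3
```

```text
t 6.3833 pos [0.5609 0.2058 0.0925] w 0.055881666756733867 F mm [39.1237  0.2319 24.2005] yaw,th,roll [-0.0674 22.0413 -0.0071] force seat [-0.78    0.2621 -3.4342]
22.0 40.0 25.0 [ 0.05  0.03 -0.1  -0.02  0.04 -0.06]
22.0 46.0 22.5 [ 0.7   0.03 -0.1  -0.02  0.04 -0.06]
22.0 49.0 21.3 [ 1.02  0.03 -0.1  -0.02  0.04 -0.06]
```

Call:
apply_moves --pt "0.25 0 -0.05 0 0 0 0" --pt "0.5 0 -0.1 0 0 0 0" --pt "0.75 0 -0.1 0 0 0 0" --pt "1 0 -0.1 0 0 0 0" --pt "1 0 -0.1 0 0 0 0"

```text
time: 6.8
position: [0.5686, 0.2075, 0.0896]
tool_rot: [0.976, 0.101, -0.192, 0.02]
ft_force: [-2.8, -1.0, -1.6]
grip_width: 0.0557
```

```bash
python3 dk.py 18 50.5 21 13 52 21 9 53 21 6 54 21
```

```text
t 6.8 pos [0.5686 0.2075 0.0896] w 0.05574857984260624 F mm [46.6575  0.3356 21.077 ] yaw,th,roll [-0.0593 22.3073 -0.002 ] force seat [-2.8963 -0.4037 -1.6244]
18.0 50.5 21.0 [ 0.05  0.04  0.42 -0.02  4.31 -0.06]
13.0 52.0 21.0 [-0.12  0.04  1.05 -0.02  9.31 -0.06]
9.0 53.0 21.0 [-0.23  0.04  1.57 -0.01 13.31 -0.06]
6.0 54.0 21.0 [-0.26  0.04  1.97 -0.01 16.31 -0.06]
```

Call:
apply_moves --pt "0 0 0.12 0 1.2 0 0" --pt "0 0 0.25 0 2.5 0 0" --pt "0 0 0.42 0 4.3 0 0" --pt "0 0 0.42 0 4.3 0 0"

```text
time: 7.13
position: [0.5657, 0.207, 0.0862]
tool_rot: [0.982, 0.102, -0.156, 0.016]
ft_force: [-3.9, -0.2, -0.3]
grip_width: 0.056
```

```bash
python3 dk.py 14 51.5 20.5 11 52.5 20.5 8 53 20.5
```

```text
t 7.1333 pos [0.5657 0.207  0.0862] w 0.05601809288362247 F mm [48.7158  0.4314 21.5978] yaw,th,roll [-0.0486 18.0351 -0.0053] force seat [-3.8163  0.5623 -0.3055]
14.0 51.5 20.5 [ 0.01  0.05  0.55 -0.01  4.04 -0.05]
11.0 52.5 20.5 [-0.09  0.05  0.92 -0.01  7.04 -0.05]
8.0 53.0 20.5 [-0.21  0.05  1.32 -0.01 10.04 -0.05]
```

Call:
apply_moves --pt "0 0 0.2 0 1.5 0 0" --pt "0 0 0.4 0 3 0 0" --pt "0 0 0.55 0 4 0 0" --pt "0 0 0.55 0 4 0 0"

```text
time: 7.47
position: [0.5631, 0.2065, 0.0812]
tool_rot: [0.987, 0.102, -0.123, 0.013]
ft_force: [-5.8, -1.0, 2.0]
grip_width: 0.056
```

```bash
python3 dk.py 11 52.5 20.5 8 53.5 20.5 6 54 20.5
```

```text
t 7.4667 pos [0.5631 0.2065 0.0812] w 0.05595641202520367 F mm [50.1913  0.4494 20.5047] yaw,th,roll [-0.0455 14.2335 -0.0042] force seat [-5.8819  0.2064  1.9851]
11.0 52.5 20.5 [-0.01  0.05  0.36 -0.01  3.23 -0.04]
8.0 53.5 20.5 [-0.11  0.05  0.74 -0.    6.23 -0.04]
6.0 54.0 20.5 [-0.19  0.05  1.   -0.    8.23 -0.04]
```

Call:
apply_moves --pt "-0.05 0 0.12 0 1 0 0" --pt "-0.1 0 0.24 0 2 0 0" --pt "-0.15 0 0.36 0 3.2 0 0" --pt "-0.15 0 0.36 0 3.2 0 0"

```text
time: 7.8
position: [0.561, 0.2061, 0.0775]
tool_rot: [0.99, 0.103, -0.095, 0.01]
ft_force: [-4.7, -1.9, 0.2]
grip_width: 0.0558
```

```bash
python3 dk.py 8 53 20.5 6 53.5 20.5
```

```text
t 7.8 pos [0.561  0.2061 0.0775] w 0.055796200918627636 F mm [51.4203  0.532  20.3274] yaw,th,roll [-0.042  10.9884  0.0027] force seat [-4.9687 -0.9235  0.1856]
8.0 53.0 20.5 [-0.07  0.06  0.34 -0.01  2.99 -0.04]
6.0 53.5 20.5 [-0.15  0.06  0.6  -0.01  4.99 -0.04]
```

Call:
apply_moves --pt "-0.05 0 0.12 0 1 0 0" --pt "-0.1 0 0.24 0 2 0 0" --pt "-0.12 0 0.36 0 3 0 0" --pt "-0.12 0 0.36 0 3 0 0"

```text
time: 8.13
position: [0.5593, 0.2058, 0.074]
tool_rot: [0.992, 0.103, -0.069, 0.007]
ft_force: [-5.9, -2.0, -1.2]
grip_width: 0.0557
```

```bash
python3 dk.py 6 53.5 20.5 4 54 20.5
python3 - <<'E'
from rig import robot; import cv2; from h import *
p=robot.camera_params("scene"); q=pix(p,[[.57,.208,.05]])[0]; print(q)
im=robot.camera("scene")[:,:,::-1]; x,y=q.astype(int); c=im[y-65:y+65,x-80:x+80]
cv2.imwrite("pics/s2.png",cv2.resize(cv2.convertScaleAbs(c,alpha=1.4,beta=15),(640,520),interpolation=cv2.INTER_CUBIC))
E
python3 snap.py w5
```

```text
t 8.1333 pos [0.5593 0.2058 0.074 ] w 0.05571092189425808 F mm [52.6419  0.5324 20.2327] yaw,th,roll [-0.0467  7.9826  0.0085] force seat [-6.1946 -0.7566 -1.2344]
6.0 53.5 20.5 [-0.07  0.06  0.22 -0.01  1.98 -0.05]
4.0 54.0 20.5 [-0.16  0.06  0.48 -0.01  3.98 -0.05]
[341.3571 285.5606]
8.1833 [0.5593 0.2058 0.074 ] [0.6532 0.2259 0.2053]
```

View pics/s2.png

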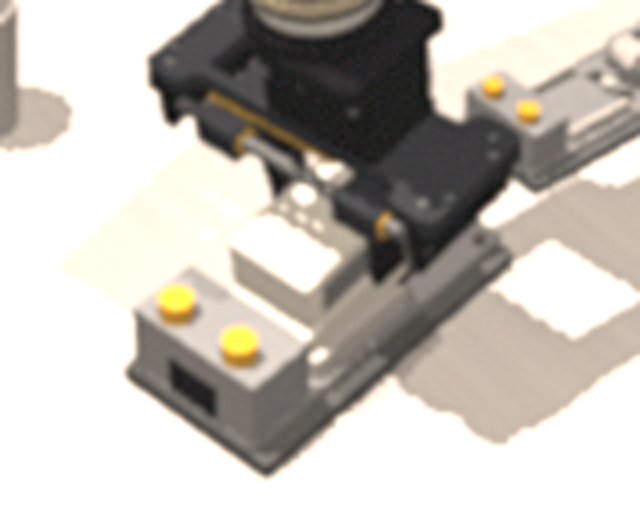

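The refill sits in the seat close behind the head. I'll check from the wrist.

View pics/w5.png

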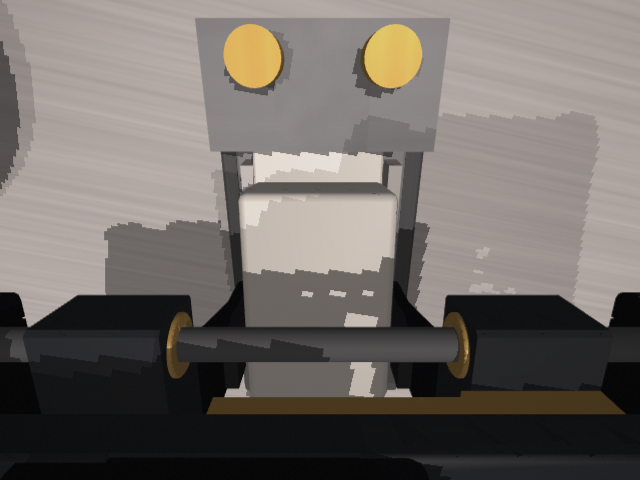

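Run:
```python
from h import *; import pickle
o,p=pickle.load(open("w5.pkl","rb"))
Rr=R.from_quat(o['tool_rot'])*R.from_euler('x',180,degrees=True).inv(); t=np.array([-18.4,0,44])/1000
print("pred refill",pix(p,o['position']+Rr.apply(np.array([[55,28,24],[55,-28,24],[39,28,60],[39,-28,60],[39,28,24],[39,-28,24]])/1000-t)))
Z=R.from_euler('z',11.9,degrees=True)
print("pred head front top",pix(p,np.array([.5731,.2081,0])+Z.apply(np.array([[56.5,42,62],[56.5,-42,62],[56.5,0,44],[99,42,62]])/1000)))
```

```text
pred refill [[251.9953 141.4954]
 [385.364  141.5938]
 [236.4805 192.4801]
 [401.2584 192.6029]
 [253.7769 179.8608]
 [383.4713 179.9572]]
pred head front top [[208.3272 147.9566]
 [432.0471 147.944 ]
 [319.9254 140.1687]
 [192.8844  16.8471]]
```

```bash
echo '{"S":[0.5716,0.2078]}' > cal.json; python3 dk.py 6 54.5 20.3 4 54.8 20.2 2 55 20
```

```text
t 8.2333 pos [0.5593 0.2058 0.074 ] w 0.055960148478361574 F mm [54.1108  0.5141 20.1641] yaw,th,roll [-0.0443  8.0452  0.0092] force seat [-5.6631 -0.287  -0.1194]
6.0 54.5 20.3 [-0.12  0.06  0.25 -0.01  2.05 -0.04]
4.0 54.8 20.2 [-0.22  0.06  0.52 -0.01  4.05 -0.04]
2.0 55.0 20.0 [-0.33  0.06  0.8  -0.01  6.05 -0.04]
```

Call:
apply_moves --pt "-0.1 0.05 0.08 0 0.7 0 0" --pt "-0.15 0.05 0.16 0 1.4 0 0" --pt "-0.18 0.05 0.23 0 2 0 0" --pt "-0.18 0.05 0.23 0 2 0 0"

```text
time: 8.57
position: [0.5583, 0.2054, 0.0719]
tool_rot: [0.993, 0.103, -0.051, 0.005]
ft_force: [-5.8, 0.8, -0.8]
grip_width: 0.0556
```

```bash
python3 dk.py 4 54.8 20.2 2 55 20
```

```text
t 8.5667 pos [0.5583 0.2054 0.0719] w 0.05558167793518584 F mm [55.0499  0.3974 20.6045] yaw,th,roll [-0.0553  5.8576  0.0432] force seat [-5.4773  1.9293 -0.8371]
4.0 54.8 20.2 [-0.16  0.04  0.28 -0.05  1.86 -0.06]
2.0 55.0 20.0 [-0.28  0.04  0.56 -0.05  3.86 -0.06]
```

Call:
apply_moves --pt "-0.1 0.03 0.1 0 0.6 0 0" --pt "-0.18 0.03 0.2 0 1.2 0 0" --pt "-0.22 0.03 0.28 0 1.9 0 0" --pt "-0.22 0.03 0.28 0 1.9 0 0"

```text
time: 8.9
position: [0.5576, 0.2051, 0.0702]
tool_rot: [0.994, 0.103, -0.032, 0.003]
ft_force: [-5.1, 2.9, 1.8]
grip_width: 0.0556
```

```bash
python3 dk.py 3 54.8 20 2 55 20 1 55 20
```

```text
t 8.9 pos [0.5576 0.2051 0.0702] w 0.055640286482806396 F mm [56.1671  0.2125 21.4977] yaw,th,roll [-0.0862  3.7317  0.0588] force seat [-4.4145  3.9192  1.7669]
3.0 54.8 20.0 [-0.18  0.03  0.25 -0.06  0.73 -0.09]
2.0 55.0 20.0 [-0.24  0.03  0.38 -0.06  1.73 -0.09]
1.0 55.0 20.0 [-0.31  0.03  0.51 -0.06  2.73 -0.09]
```

Call:
apply_moves --pt "-0.1 0.03 0.12 0 0.5 0 0" --pt "-0.15 0.03 0.22 0 1 0 0" --pt "-0.2 0.03 0.32 0 1.5 0 0" --pt "-0.2 0.03 0.32 0 1.5 0 0"

```text
time: 9.23
position: [0.5569, 0.2047, 0.0679]
tool_rot: [0.995, 0.103, -0.018, 0.001]
ft_force: [-3.7, 2.5, 6.5]
grip_width: 0.0559
```

```bash
python3 dk.py 2 55 20 1 55 20
```

```text
t 9.2333 pos [0.5569 0.2047 0.0679] w 0.05591478357069521 F mm [56.7039 -0.1084 21.2629] yaw,th,roll [-0.0856  2.0632  0.0565] force seat [-3.1295  3.254   6.5328]
2.0 55.0 20.0 [-0.17 -0.    0.14 -0.06  0.06 -0.09]
1.0 55.0 20.0 [-0.25 -0.    0.27 -0.06  1.06 -0.09]
```

Call:
apply_moves --pt "-0.08 0 0.1 0 0.3 0 0" --pt "-0.12 0 0.2 0 0.6 0 0" --pt "-0.15 0 0.3 0 1 0 0" --pt "-0.15 0 0.3 0 1 0 0"

```text
time: 9.57
position: [0.5562, 0.2043, 0.0661]
tool_rot: [0.995, 0.103, -0.008, 0.001]
ft_force: [-4.5, 2.3, 12.9]
grip_width: 0.0557
```

```bash
python3 dk.py 2 55 20 1 55 20; python3 snap.py w6
python3 - <<'E'
from h import *; import pickle
o,p=pickle.load(open("w6.pkl","rb")); g=cv2.imread("pics/w6.png",0).astype(int)
t=np.array([-18.4,0,44])/1000;Rr=R.from_quat(o['tool_rot'])*R.from_euler('x',180,degrees=True).inv()
print(pix(p,o['position']+Rr.apply(np.array([[39,28,60],[39,-28,60],[39,0,24]])/1000-t)))
for c in(300,330): print(c,[(int(i)+121,int(d)) for i,d in enumerate(np.diff(g[120:220,c])) if abs(d)>15])
E
```

```text
t 9.5667 pos [0.5562 0.2043 0.0661] w 0.055701051290872924 F mm [56.9332 -0.2964 20.9289] yaw,th,roll [-0.0818  0.9327  0.0383] force seat [-3.8879  3.146  12.933 ]
2.0 55.0 20.0 [-0.11 -0.02 -0.04 -0.04 -1.07 -0.08]
1.0 55.0 20.0 [-0.19 -0.02  0.09 -0.04 -0.07 -0.08]
9.5667 [0.5562 0.2043 0.0661] [0.6336 0.2209 0.2083]
[[236.5983 192.5183]
 [401.3812 192.6478]
 [318.7219 179.9399]]
300 [(145, -26), (146, 18), (151, 71), (179, -25), (182, -55), (183, -34), (192, 18), (193, 23), (194, 23), (195, 17)]
330 [(151, 72), (180, -24), (182, -71), (183, -25), (192, 19), (193, 23), (194, 23), (195, 16)]
```

Call:
apply_moves --pt "-0.04 0 0.07 0 0.3 0 0" --pt "-0.08 0 0.14 0 0.6 0 0" --pt "-0.12 0 0.2 0 0.9 0 0" --pt "-0.12 0 0.2 0 0.9 0 0"

```text
time: 9.95
position: [0.5559, 0.2043, 0.0655]
tool_rot: [0.995, 0.103, 0.001, -0.0]
ft_force: [-5.7, 2.6, 20.1]
grip_width: 0.0556
```

```bash
python3 dk.py 1 55 20
```

```text
t 9.95 pos [0.5559 0.2043 0.0655] w 0.05562392017689262 F mm [57.3877 -0.3001 21.6372] yaw,th,roll [-0.0788 -0.0844  0.0314] force seat [-5.0503  3.6792 20.0661]
1.0 55.0 20.0 [-0.15 -0.02  0.03 -0.03 -1.08 -0.08]
```

Call:
apply_moves --pt "0 0 -0.1 0 -0.5 0 0.9" --pt "0 0 -0.1 0 -0.5 0 0.9" --pt "0 0 -0.1 0 -0.5 0 0.9" --pt "0 0 -0.1 0 -0.5 0 0.9" --pt "0 0 -0.1 0 -0.5 0 0.9"

```text
time: 10.37
position: [0.5538, 0.203, 0.0622]
tool_rot: [0.995, 0.103, -0.007, 0.001]
ft_force: [-0.7, -0.5, -0.2]
grip_width: 0.0762
```

Call:
apply_moves --pt "0 0 -2 0 0 0 0.9" --pt "0 0 -5 0 0 0 0.9" --pt "0 0 -9 0 0 0 0.9" --pt "0 0 -12 0 0 0 0.9" --pt "0 0 -12 0 0 0 0.9"

```text
time: 10.78
position: [0.5594, 0.2043, 0.1888]
tool_rot: [0.995, 0.103, -0.0, 0.0]
ft_force: [1.3, 0.4, 0.7]
grip_width: 0.0781
```

```bash
python3 snap.py w7; python3 dk.py 0 55 100
```

```text
10.7833 [0.5594 0.2043 0.1888] [0.6345 0.2205 0.3322]
t 10.8333 pos [0.5577 0.2039 0.1861] w 0.0779813326927117 F mm [ 58.7691  -1.0647 141.6704] yaw,th,roll [-0.0646  0.2972 -0.0314] force seat [-0.5449  0.3708 -0.641 ]
0.0 55.0 100.0 [-0.38 -0.1   4.21  0.03  0.3  -0.06]
```

View pics/w7.png

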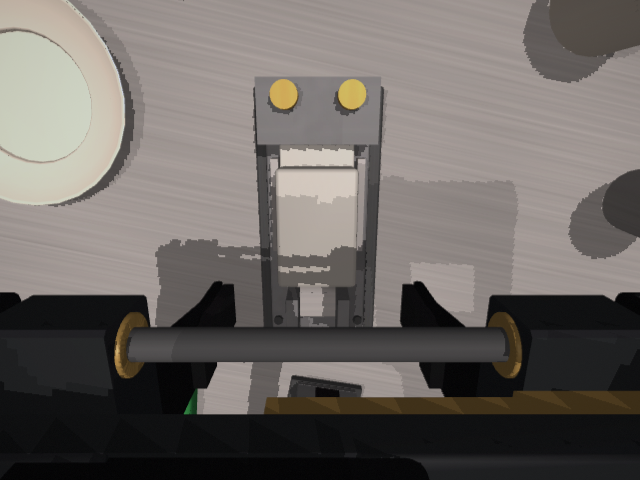

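Call:
apply_moves --pt "-2 -0.1 1.5 0 0 0 0.9" --pt "-4 -0.1 3 0 0 0 0.9" --pt "-6 -0.1 5 0 0 0 0.9" --pt "-6 -0.1 5 0 0 0 0.9"

```text
time: 11.17
position: [0.4864, 0.1906, 0.1288]
tool_rot: [0.995, 0.103, -0.016, 0.001]
ft_force: [-0.8, -0.6, -0.7]
grip_width: 0.0782
```

```bash
python3 snap.py w8
python3 - <<'E'
import cv2
im=cv2.imread("pics/w8.png")[80:330,200:440]
cv2.imwrite("pics/w8c.png",cv2.resize(cv2.convertScaleAbs(im,alpha=1.5,beta=20),None,fx=2.4,fy=2.4,interpolation=cv2.INTER_CUBIC))
E
```

```text
11.1667 [0.4864 0.1906 0.1288] [0.5658 0.2076 0.2698]
```

View pics/w8c.png

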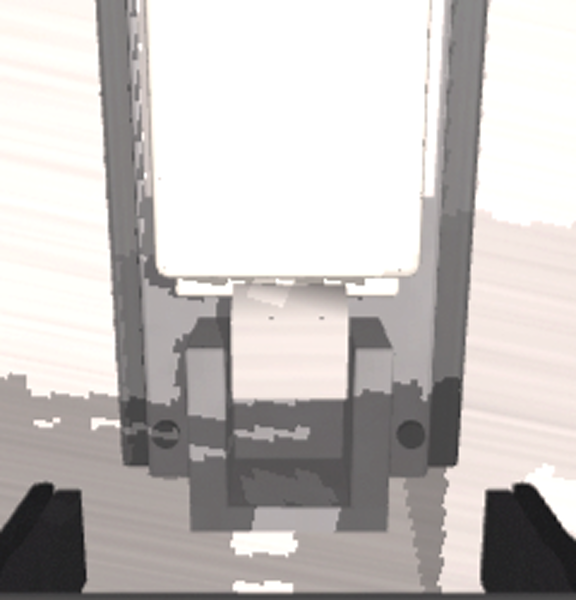

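The hook plate (crop cols 230-350, from y≈285) lies over the white ledge, which shows on both sides of it (y 278-295). That looks latched. I'll check numerically, and feel it with a light push on the tail.

```bash
python3 - <<'E'
from h import *; import pickle
o,p=pickle.load(open("w8.pkl","rb")); im=cv2.imread("pics/w8.png"); g=im[:,:,1].astype(int)
S=np.array([.5716,.2078,0]); Z=R.from_euler('z',11.9,degrees=True)
for c in(275,285,320,340,350,360): print(c,[(int(i)+181,int(d)) for i,d in enumerate(np.diff(g[180:260,c])) if abs(d)>12])
for r in(120,150,180): print(r,[(int(i)+241,int(d)) for i,d in enumerate(np.diff(g[r,240:400])) if abs(d)>15])
for h in(0,3,6):
  Y=R.from_euler('y',np.arctan(h/97.));
  F=np.array([.055,0,.02])
  q=lambda X:F+Y.apply(np.array(X)/1000.-[.055,0,0])
  print(h,"tail top",pix(p,S+Z.apply(q([[-45,28,60],[-45,-28,60]]))).round(1).tolist(),"ledge rear",pix(p,S+Z.apply(q([[-55,28,24],[-55,-28,24]]))).round(1).tolist(),
   "hook tip out",pix(p,S+Z.apply(np.array([[-50,14,47+h],[-50,-14,47+h],[-55,0,47+h]])/1000)).round(1).tolist())
E
python3 dk.py 0 55 60
```

```text
275 [(192, -13), (193, -16), (195, -42), (196, 51), (202, -21), (203, -66), (204, 15), (222, -32)]
285 [(192, -15), (193, -13), (194, -13), (195, -46), (198, 66), (202, -21), (203, -51), (212, -39), (213, -13), (225, 32), (226, 14), (254, -34)]
320 [(192, -14), (193, -14), (195, -41), (197, 71), (198, -54), (199, -36), (246, -24), (247, -13), (249, -32)]
340 [(192, -13), (193, -15), (195, -47), (197, 69), (198, -51), (199, -35), (246, -48), (247, -32)]
350 [(192, -13), (193, -13), (195, -51), (199, 69), (202, -24), (203, -65), (204, -27), (205, 39), (212, -38), (213, -13), (225, 26), (226, 16), (244, -28), (245, -15)]
360 [(191, -25), (192, -15), (194, -13), (195, -21), (196, 53), (202, -24), (203, -52), (217, -19), (219, -18), (225, 27), (226, 16), (244, -33)]
120 [(242, -63), (243, -22), (255, 33), (256, -18), (258, 53), (263, 33), (377, -40), (378, 38), (383, -42), (386, -24)]
150 [(244, -77), (260, 42), (264, 37), (376, -38), (377, 31), (381, -36), (382, -20), (385, -18), (399, 79)]
180 [(245, -34), (246, -53), (258, 31), (259, -19), (264, 31), (265, 49), (375, -51), (383, -29), (397, 74)]
0 tail top [[265.3, 201.1], [374.6, 201.1]] ledge rear [[273.9, 205.2], [365.4, 205.2]] hook tip out [[296.3, 198.1], [343.0, 198.1], [319.7, 206.2]]
3 tail top [[264.3, 198.6], [375.7, 198.6]] ledge rear [[273.2, 205.1], [366.1, 205.1]] hook tip out [[296.1, 199.0], [343.3, 199.1], [319.7, 207.3]]
6 tail top [[263.3, 195.8], [376.7, 195.8]] ledge rear [[272.5, 204.8], [366.9, 204.8]] hook tip out [[295.8, 200.1], [343.7, 200.1], [319.7, 208.4]]
t 11.2167 pos [0.4902 0.1912 0.1303] w 0.07845557334276015 F mm [-10.7445   0.4948  84.4979] yaw,th,roll [-0.0585  1.4087  0.0221] force seat [-0.0251 -0.1903 -0.4697]
0.0 55.0 60.0 [ 6.53  0.05  2.47 -0.02  1.41 -0.06]
```

Numbers agree with latched: the hook tip is at row 198-199 (predicted 199 fully out, ~207 driven back) and it covers the ledge. The tail edges match a home pose with the latch block about 3-5 mm up. The gripper is clear, so I'm handing in.

Run:
```python
from rig import robot
o=robot.get_obs(); print(o['time'],o['position'],o['ft_force']); print(robot.hand_in())
```

```text
11.2167 [0.49023029 0.19121635 0.13028908] [ 0.01466196 -0.1914026  -0.46966761]
the job is handed in; nothing more can be done
None
```

The square-nosed refill is in the dock and my last checks show it latched. I handed the job in at about 11 s of the 64 s allowed.

- **What I did:** I gripped the refill near its tail and slid it nose-down at 22° under the lip. Then I rocked the tail down and pressed it home. The net push at the wrist reached about 23 N; the refill-to-dock force itself was not measured.
- **Seat and latch offsets:** From the images, the seat is about 0.7 mm off the base's middle. The latch block is roughly 3–5 mm above its lowest setting.
- **Last check:** After I let go and backed off, the close-up showed the hook tip fully out and lying over the refill's ledge. The tail was at its home height, and the wrist force was near zero.
- **Disagreements:** The socket head sat about 1.5 mm closer in x than I first measured, which I corrected during the insertion. A 1–2 px (about 1 mm) mismatch remained at the ledge in the last picture.
- **Not checked:** I did not feel for the click with a separate push afterwards. I did not re-measure the spare or the other things, but the arm kept clear of them.

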